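# Fit the sanding drum and set the selector

### The arm

A 6-joint arm with a two-finger parallel gripper is mounted at the origin on the work surface. World frame = base frame: x ahead of the robot, y to its left, z up, the work surface at z = 0. Lengths are in m, angles in rad, forces in N, time in s.
With the tool pointing down it reaches from about 0.325 to 0.85 m from the base axis. Payload 4.4 kg.
Tool frame: the origin (TCP) lies midway between the tips of the shut fingers; the grasp point (between the pads) lies ctrl.grip_point_offset behind it (ctrl.grip_point_offset is the distance from the TCP to the grasp point, in m); z points along the fingers, y is the line along which they close (so a half turn about z gives the same grasp; the last joint's range is limited). The gripper opens to 94 mm and grips with 3 to 60 N. Pads are 16 mm wide; open, the fingers measure 119 mm over their backs; the gripper's body (75 mm by 177 mm) begins 78 mm behind the grasp point.
Start: joints at [0.972, 0.207, 1.542, -0, 1.393, -0.15], TCP at [0.249, 0.518, 0.205] pointing down, gripper open.
Joint ranges: [-2.73, 2.73], [-0.86, 2.22], [0.23, 2.46], [-1.11, 4.25], [0.08, 2.63], [-2.82, 2.82]. Speed limits (rad/s): [2.79, 2.79, 3.14, 3.14, 3.14, 3.14].

### API

Orientations are given as a 3x3 rotation matrix whose columns are the frame's x, y, z axes.
In Python, from bench import ctrl, viewer gives the robot as it stands. The module is installed in compiled form; this text tells all that it offers.
- The arm moves only by the shell command python3 -m pendant 'ROWS' [OPENING] [FORCE]. ROWS is a JSON object of lists of equal length, an entry for each row: "linear": the shift along the tool's x, y, z in mm, a list of three; "turn": the turn about the tool's z in degrees. A call has 1 to 8 rows; each row is the pose to reach, as a shift and turn from the pose commanded when the call began, along the tool's axes at that moment; what a row does not reach only later rows make up. A row lasts 1/12 s, in which the tool goes at most 41.7 mm and 7.16 degrees, less where a joint would pass 70% of its speed; a pose out of reach is approached as far as the arm can. A call with a gripper value outside its range is refused whole. OPENING is the opening, from 0 (shut) to 1 (fully open), set as the call begins (- or left out, the last holds). The fingers move at their own pace and stop on an object; FORCE is the grip in N (left out, the last holds). Time passes only in rows, so rows that repeat a pose let the fingers close. It gives the time, the measured TCP pose, the force, the opening and the grip force at its end, in the units of the state.
- ctrl.observe(): the state, without advancing time (a new reading comes with each control period).
- viewer.read_camera(name): name is "scene" or "top"; returns a dict with "color" (480x640x3 uint8, red, green, blue), "vertical_fov" (degrees; the focal length in pixels is half the picture's height over the tangent of half this angle, whatever the lens; pixels are square), "cx", "cy" (the principal point, pixels), "k1" (the pictures are not rectified: a ray, as slopes to the right and down, at radius r is drawn at 1 + k1 r^2 times it, then the intrinsics apply), "extrinsics" (4x4, takes a point from camera to world coordinates). Camera axes: x right, y up, looking along -z (the intrinsics and any distortion apply to the point x, -y, -z); pixel columns grow to the right and rows downward; lengths in m; the calibration is good to about 2 mm. A picture is of the moment at which its call begins. There is no depth.
- ctrl.job_done(): hands the job in; it is judged then, once.
The state is a dict: "t": time; "joint_pos": joint angles; "joint_vel": joint speeds; "joint_efforts": joint torques, N m; "ee_pos": TCP position; "orientation": TCP orientation; "force": force on the tool from outside, world axes, zero at the start; "wrist_torque": the same for the moment, N m; "opening": opening from 0.0 (shut) to 1.0 (fully open); "finger_force": force on a finger pad.
Only numpy, scipy, OpenCV 4.12 (cv2) and the standard library are available. Lean on these libraries where they do the work, as an engineer would, in place of code of your own. Each camera call takes 0.05 s, during which the arm holds its last target. There are 200 camera calls.

### The job

Get the bench sander ready: with its switch still off, take the tall slim sanding drum and lower it (do not drop it) over the sander's spindle until it sits fully home on the flange. Then turn the switch box's selector knob to the mark where the raised reminder peg stands, clicked into place. Leave the other things on the bench where they are.

Things in the scene. Friction and masses are not known exactly. Their poses are not given: they have to be found in the camera images.
- drum: The tall slim sanding drum, brown abrasive: an upright hollow cylinder, outer diameter 44, bore 20, height 60 mm, open at both ends. Loose, stands on the bench. Origin: centre of its underside, z up its axis.
- sander: Sander fixed to the bench: grey plate 200 x 200 x 24 mm, in its middle a flange and an upright steel spindle (diameter 17, its last 8 mm tapering to 8). Dark dust hood, top 104 mm above the bench, on its +x side: back wall 130 mm wide 65 mm from the spindle axis, wings 61 to 71 mm off in +-y reaching from x = 35 to 69 mm; dust port behind it. Origin: centre of underside, on the spindle axis.
- flange (a point): Centre of the upper face of the flange (diameter 38, 8 mm high), on the spindle axis, 32 mm above the bench: where the fitted drum's underside rests. Axes as the sander's.
- spindle_top (a point): Tip of the spindle, 104 mm above the bench.
- switchbox: Grey switch box 150 x 150 x 48 mm, fixed to the bench, with a round aluminium dial plate (diameter 132, 2 mm) on top and the selector knob in its middle. Origin: centre of its underside, on the knob's axis. Its -x side, which bears the broader OFF mark, looks to the robot.
- selector (a joint): Angle of the selector knob in rad, 0 = off (as at the start), growing clockwise seen from above. It clicks into seven detents 0.45 rad apart: -1.35, -0.9, -0.45, 0, 0.45, 0.9, 1.35; stops at +-1.45. Turning over a click takes about 0.1 N m.
- selector_grip (a point): On the knob's axis, 84 mm above the bench, at the height to grip; turns with the knob. The black knob: round foot (diameter 44, 8 mm high) under an upright bar 42 mm long (this point's x), 14 mm thick (y), from 56 to 98 mm above the bench. Its pointer, a small nose at the foot and a white line on the bar's top, points to this point's -x.
- peg: Reminder peg: a dark steel peg 12 mm tall, head diameter 13, standing on the dial plate 52 mm from the knob's axis at one of the six marks other than OFF (the other five hold flat plugs about 1 mm high). Origin: centre of its underside, 50 mm above the bench.
- wide_drum: The other sanding drum, short and wide: diameter 64, bore 20, height 36 mm. Not to be used. Loose. Origin: centre of its underside.
- glue: White glue bottle, diameter 54, 135 mm high. Loose. Origin: centre of its underside.
- plane: Block plane 160 x 50 x about 75 mm, dark iron and walnut, long side along its x. Loose. Origin: centre of its underside.
- offcut: Wooden offcut 170 x 45 x 30 mm, long side along its x. Loose. Origin: centre of its underside.
- wrench: Steel spanner lying flat on the sander plate along its edge opposite the hood, about 76 mm from the spindle axis, 180 mm long along its x, 38 wide, 8 mm thick. Loose. Origin: middle of its underside.
Mind the look-alikes: they are no part of the job. What is shaped like the drum but white is not meant.

How it is judged:
By the outcome, as a careful person would: the job done as asked, in the order asked, and still so for the second after the job is handed in, with the robot touching nothing.
It also fails if it takes over 61 s, if anything falls off the work surface, if the arm or the gripper's body presses on something with over 40 N, if the wrist force passes 120 N, or if a joint passes its speed limit or range.

## Working session

There is one attempt and no reset: what is moved stays moved. The work goes in short steps, Python scripts to look and compute and a shell command to move; the robot and the scene stay as the last step left them, time stands still between calls to the robot, and variables do not carry over. Pictures are saved under pics/ and viewed, at most 10 in all, crops included, and the job is handed in when it is done.

```bash
mkdir -p pics
cat > h.py <<'E'
import numpy as np, cv2
from bench import ctrl, viewer
def cam(n):
    c=viewer.read_camera(n); c['f']=240/np.tan(np.radians(c['vertical_fov'])/2); return c
def KD(c): return np.array([[c['f'],0,c['cx']],[0,c['f'],c['cy']],[0,0,1.]]),np.array([c['k1'],0,0,0,0.])
def ray(c,u,v):
    K,D=KD(c); p=cv2.undistortPoints(np.array([[[u,v]]],float),K,D)[0,0]
    E=np.array(c['extrinsics']); return E[:3,3],E[:3,:3]@np.array([p[0],-p[1],-1])
def onz(c,u,v,z):
    o,d=ray(c,u,v); return o+d*(z-o[2])/d[2]
def proj(c,P):
    E=np.array(c['extrinsics']); q=(np.atleast_2d(P)-E[:3,3])@E[:3,:3]; K,D=KD(c)
    return cv2.projectPoints((q*[1,-1,-1]).reshape(-1,1,3),np.zeros(3),np.zeros(3),K,D)[0][:,0]
def save(c,n): cv2.imwrite('pics/'+n,c['color'][:,:,::-1])
E
python3 - <<'E'
from h import *
for n in ('top','scene'):
    c=cam(n); save(c,n+'0.png'); print(n,c['f'],c['cx'],c['cy'],c['k1'],np.round(c['extrinsics'],3).tolist())
s=ctrl.observe(); print(s['t'],s['ee_pos'],s['orientation'],s['opening'],ctrl.grip_point_offset)
E
```

```text
top 481.051464010719 319.1125159582174 235.29029059419994 0.04019928350150141 [[0.013, 0.997, -0.082, 0.496], [-1.0, 0.012, -0.005, -0.013], [-0.004, 0.082, 0.997, 0.993], [0.0, 0.0, 0.0, 1.0]]
scene 522.1026369937877 317.4385613053469 240.89000715448338 -0.06352086957759812 [[-0.033, -0.862, 0.506, 1.016], [0.999, -0.036, 0.005, -0.024], [0.014, 0.506, 0.862, 0.841], [0.0, 0.0, 0.0, 1.0]]
0.1 [0.24909173 0.51744381 0.20444908] [[-9.00958698e-01  4.33903404e-01 -1.12277861e-03]
 [ 4.33904759e-01  9.00957215e-01 -1.66021890e-03]
 [ 2.91200862e-04 -1.98296764e-03 -9.99997992e-01]] 1.0009865024548492 0.0188
```

View pics/top0.png

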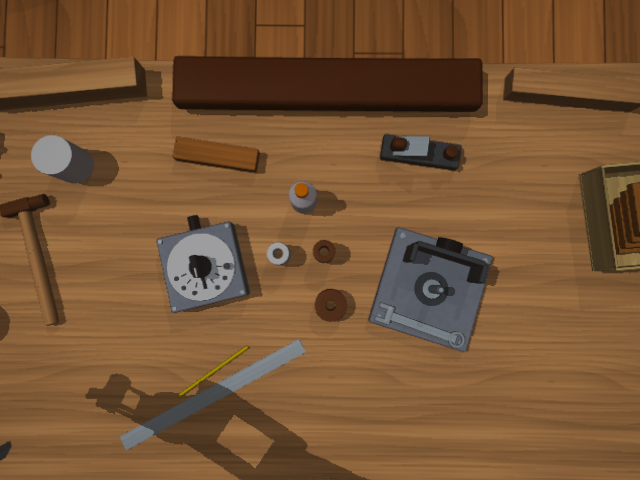

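View pics/scene0.png

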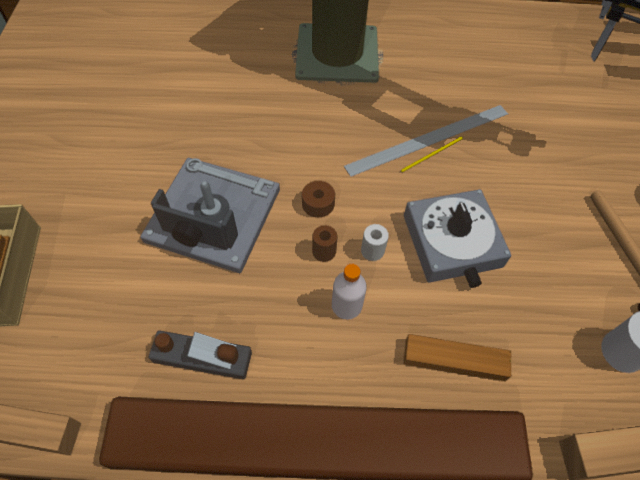

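The top view shows the tall brown drum at (324,251), white look-alike at (278,254), wide drum at (331,305), spindle near (432,289) and the knob at (200,267). The scene view has the drum at (325,243), spindle tip at (207,185) and knob at (459,218).

Run:
```python
from h import *
t=cv2.imread('pics/top0.png'); s=cv2.imread('pics/scene0.png')
z=lambda im,u,v,w,h,k: cv2.resize(im[v:v+h,u:u+w],None,fx=k,fy=k,interpolation=cv2.INTER_CUBIC)
a=z(t,150,210,100,110,4); b=z(t,290,220,80,110,4)
cv2.imwrite('pics/c1.png',np.hstack([a,b]))
a=z(t,365,220,135,135,3); b=z(s,400,180,120,135,3)
cv2.imwrite('pics/c2.png',np.hstack([a,b]))
```

```text
(no output)
```

View pics/c1.png

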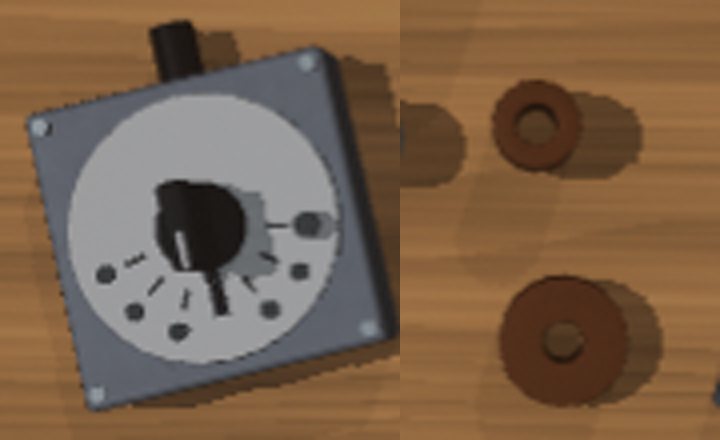

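View pics/c2.png

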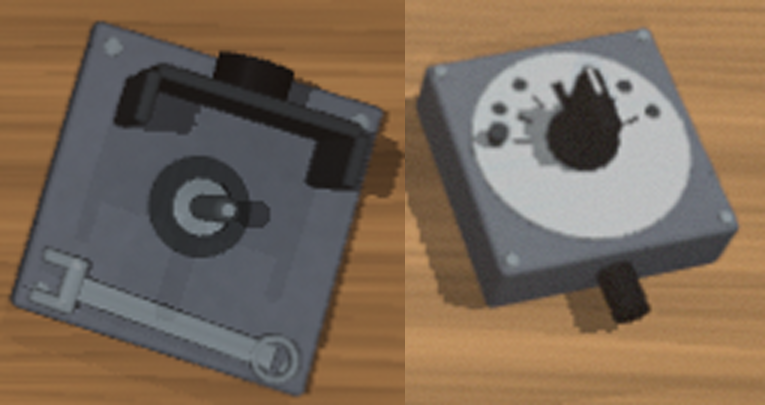

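The left crop shows the raised peg (long shadow) at crop (310,222), the third mark anticlockwise from OFF, so the selector goal is −1.35. The spindle tip is at about top pixel (441,289) and the drum bore at (324,251). The second crop confirms the peg as the outermost mark.

Run:
```python
from h import *
t=cam('top'); s=cam('scene')
def blobs(c,m,box,amin):
    u0,v0,u1,v1=box; mm=np.zeros_like(m,np.uint8); mm[v0:v1,u0:u1]=m[v0:v1,u0:u1]
    cs,_=cv2.findContours(mm,cv2.RETR_EXTERNAL,cv2.CHAIN_APPROX_NONE)
    return sorted([k for k in cs if cv2.contourArea(k)>amin],key=cv2.contourArea,reverse=True)
for n,c,box,db in (('top',t,(150,210,255,320),(305,230,345,272)),('scene',s,(400,180,520,290),(305,220,345,270))):
    I=c['color'].astype(int); mx=I.max(2); sat=mx-I.min(2)
    b=blobs(c,(mx>125)&(sat<25),box,500)
    e=cv2.fitEllipse(cv2.convexHull(b[0])); print(n,'dial',np.round(e[0],1),np.round(e[1],1),onz(c,*e[0],.05).round(4))
    h=cv2.cvtColor(c['color'],cv2.COLOR_RGB2HSV)
    m=(h[...,0]<11)&(h[...,1]>110)&(h[...,2]<140)
    b=blobs(c,m,db,50)
    if b: e=cv2.fitEllipse(cv2.convexHull(b[0])); print(n,'drum',np.round(e[0],1),np.round(e[1],1),cv2.boundingRect(b[0]),onz(c,*e[0],.06).round(4))
    hh=h[235:268,310:340] if n=='top' else None
print('drumtop',onz(t,324.3,251.5,.06).round(4))
print('tip top',onz(t,441.0,289.3,.104).round(4),'scene',onz(s,206.5,184,.104).round(4))
print('flange',onz(t,431.3,289,.032).round(4))
# sander corners (plate top z=.024) from the crop, box corners z=.048 screws
cr=lambda x,y:(365+x/3,220+y/3)
S=[onz(t,*cr(*p),.024) for p in ((96,22),(386,108),(302,394),(13,300))]
print('plate',np.round(S,4).tolist(),np.mean(S,0).round(4), [np.degrees(np.arctan2(*(S[i]-S[j])[[1,0]])).round(1) for i,j in((0,3),(1,2))])
cb=lambda x,y:(150+x/4,210+y/4)
B=[onz(t,*cb(*p),.048) for p in ((41,127),(307,62),(369,328),(97,395))]
print('box',np.mean(B,0).round(4),[np.degrees(np.arctan2(*(B[i]-B[j])[[1,0]])).round(1) for i,j in((0,3),(1,2))])
pg=onz(t,*cb(306,222),.062); print('peg',pg)
wd=onz(t,331,305,.036); print('wide',wd, 'white',onz(t,278,254,.06),'glue',onz(t,302,191,.135))
```

```text
top dial [200.1 266.5] [66.5 67.9] [0.5097 0.2235 0.05  ]
scene dial [458.6 227.6] [62.1 75.7] [0.5133 0.2244 0.05  ]
drumtop [ 0.5415 -0.0187  0.06  ]
tip top [ 0.473  -0.2327  0.104 ] scene [ 0.4759 -0.2261  0.104 ]
flange [ 0.4714 -0.2314  0.032 ]
plate [[0.594, -0.1652, 0.024], [0.5387, -0.3576, 0.024], [0.3505, -0.2993, 0.024], [0.4082, -0.11, 0.024]] [ 0.4729 -0.233   0.024 ] [np.float64(-16.5), np.float64(-17.2)]
box [0.5092 0.2222 0.048 ] [np.float64(14.0), np.float64(14.7)]
peg [0.51205361 0.1697127  0.062     ]
wide [ 0.4374206  -0.03330334  0.036     ] white [0.53554205 0.07101726 0.06      ] glue [0.64646199 0.02322314 0.135     ]
```

```bash
cat >> h.py <<'E'
def go(x,y,z,ang=None):
    s=ctrl.observe(); R=np.array(s['orientation']); d=R.T@(np.array([x,y,z])-s['ee_pos'])
    a=np.degrees(np.arctan2(R[1,1],R[0,1])); print('t',round(s['t'],2),'tool mm',(d*1000).round(1),'yang',a.round(2),'turn',None if ang is None else round(((a-ang+90)%180)-90,2))
def best(os,ds):
    A=sum(np.eye(3)-np.outer(d,d)/(d@d) for d in ds); b=sum((np.eye(3)-np.outer(d,d)/(d@d))@o for o,d in zip(os,ds)); return np.linalg.solve(A,b)
E
python3 - <<'E'
from h import *
t=cam('top'); s=cam('scene')
for n,c in(('top',t),('scene',s)):
    b=c['color'].astype(int); u0,v0,u1,v1=(308,232,345,272) if n=='top' else (305,220,346,268)
    r=b[v0:v1,u0:u1]; m=((r[...,0]<130)&(r[...,0]-r[...,2]>22)&(r[...,1]*1.0/r[...,0]<0.62)).astype(np.uint8)
    cs,_=cv2.findContours(m,cv2.RETR_EXTERNAL,cv2.CHAIN_APPROX_NONE); k=max(cs,key=cv2.contourArea)
    print(n,'drum bbox',cv2.boundingRect(k)+np.array([u0,v0,0,0]),cv2.contourArea(k), 'pred', proj(c,[[.5415,-.0187,.06],[.5415,-.0187,0]]).round(1).tolist())
    print(n,'pred tip',proj(c,[[.473,-.2327,.104]]).round(1).tolist())
i=cv2.imread('pics/scene0.png'); z=lambda u,v,w,h,k: cv2.resize(i[v:v+h,u:u+w],None,fx=k,fy=k,interpolation=cv2.INTER_CUBIC)
cv2.imwrite('pics/c3.png',np.hstack([z(180,170,50,60,7),z(300,215,50,60,7)]))
go(.5415,-.0187,.205,73)
E
```

```text
top drum bbox [314 240  21  22] 339.5 pred [[324.3, 251.5], [324.1, 252.9]]
top pred tip [[441.0, 289.3]]
scene drum bbox [314 237  12   8] 10.0 pred [[323.4, 233.3], [322.6, 250.1]]
scene pred tip [[203.0, 182.6]]
t 0.3 tool mm [-4.960e+02 -3.567e+02  3.000e-01] yang 64.29 turn -8.71
```

View pics/c3.png

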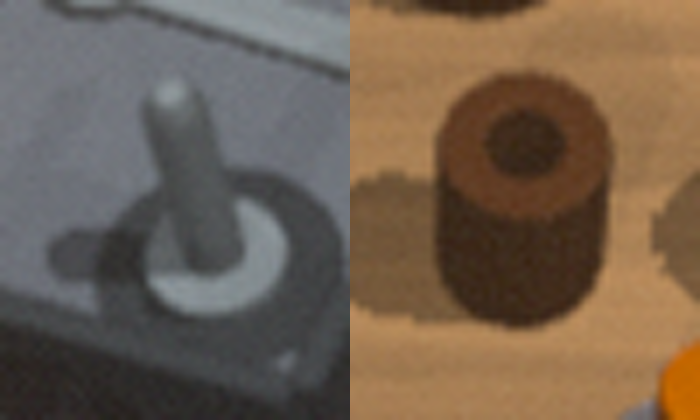

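The crop shows the spindle tip at scene (204.6,183.1) and the drum's top centre at (324.9,235.7). Both agree with the top-view estimates to about 2 mm. I'll start moving to above the drum.

```bash
python3 -m pendant '{"linear":[[-30,-22,0],[-62,-45,0],[-94,-68,0],[-126,-91,0],[-158,-114,0],[-190,-137,0],[-222,-160,0],[-254,-183,0]],"turn":[-1,-2,-3,-4,-6,-7,-8,-8.7]}' 0.66 20
python3 - <<'E'
from h import *
go(.5425,-.018,.205,73)
E
```

```text
t: 0.97
ee_pos: [0.3994, 0.2413, 0.2057]
orientation: [[-0.957, 0.292, 0.001], [0.292, 0.957, 0.0], [-0.001, 0.0, -1.0]]
force: [0.1, 1.1, -0.7]
opening: 0.661
finger_force: 0.0
t 0.97 tool mm [-212.4 -206.3    0.7] yang 73.05 turn 0.05
```

```bash
python3 -m pendant '{"linear":[[-28,-27,0],[-56,-54,0],[-84,-81,0],[-112,-108,0],[-140,-135,0],[-166,-161,0],[-190,-185,0],[-207,-201,0]],"turn":[0,0,0,0,0,0,0,0]}'
python3 -m pendant '{"linear":[[-1,-2,0],[-1,-2,0],[-1,-2,15],[-1,-2,40],[-1,-2,65],[-1,-2,85],[-1,-2,95],[-1,-2,95]],"turn":[0,0,0,0,0,0,0,0]}'
python3 - <<'E'
from h import *
go(.5425,-.018,.023,73)
t=cam('top');s=cam('scene')
z=lambda c,u,v,w,h,k: cv2.resize(c['color'][v:v+h,u:u+w,::-1],None,fx=k,fy=k,interpolation=cv2.INTER_CUBIC)
cv2.imwrite('pics/c4.png',np.hstack([z(t,280,200,100,100,4),z(s,275,165,100,100,4)]))
E
```

```text
t: 1.63
ee_pos: [0.5392, -0.0129, 0.2055]
orientation: [[-0.956, 0.295, 0.001], [0.295, 0.956, -0.001], [-0.001, -0.001, -1.0]]
force: [0.5, 0.9, 0.1]
opening: 0.66
finger_force: 0.0
t: 2.3
ee_pos: [0.5355, -0.0102, 0.1077]
orientation: [[-0.957, 0.291, -0.006], [0.291, 0.957, 0.001], [0.006, -0.0, -1.0]]
force: [0.7, 0.4, -0.5]
opening: 0.66
finger_force: 0.0
t 2.3 tool mm [-9.5 -5.4 84.7] yang 73.08 turn 0.08
```

View pics/c4.png

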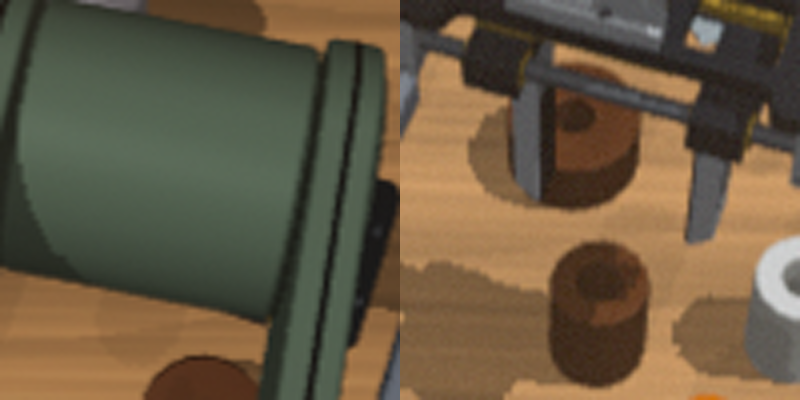

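The scene crop shows the open fingers (tips at crop (535,190) and (705,235)) above and short of the drum, whose top centre is at crop (600,282). I'll correct sideways, then descend.

```bash
python3 -m pendant '{"linear":[[-5,-3,0],[-9.5,-5.4,5],[-9.5,-5.4,14],[-9.5,-5.4,14],[-9.5,-5.4,14]],"turn":[0,0,0,0,0]}'
python3 - <<'E'
from h import *
go(.5425,-.018,.023,73)
s=ctrl.observe(); print(s['joint_vel'])
E
```

```text
t: 2.82
ee_pos: [0.5453, -0.02, 0.0957]
orientation: [[-0.956, 0.293, -0.002], [0.293, 0.956, 0.0], [0.002, -0.0, -1.0]]
force: [0.2, -0.0, 0.0]
opening: 0.662
finger_force: 0.0
t 2.82 tool mm [ 3.2  1.1 72.7] yang 72.96 turn -0.04
[ 0.00309914 -0.00880921 -0.00634465 -0.00121319 -0.00086236  0.00062649]
```

```bash
python3 -m pendant '{"linear":[[3,1,5],[3,1,17],[3,1,31],[3,1,45],[3,1,58],[3,1,67],[3,1,72],[3,1,72]],"turn":[0,0,0,0,0,0,0,0]}'
python3 -m pendant '{"linear":[[0,0,0],[0,0,0],[0,0,0],[0,0,0],[0,0,0],[0,0,0],[0,0,0],[0,0,0]],"turn":[0,0,0,0,0,0,0,0]}' 0.3 25
python3 -m pendant '{"linear":[[0,0,0],[0,0,0],[0,0,0],[0,0,-2],[0,0,-6],[0,0,-12],[0,0,-20],[0,0,-20]],"turn":[0,0,0,0,0,0,0,0]}'
```

```text
t: 3.48
ee_pos: [0.5419, -0.0178, 0.0228]
orientation: [[-0.956, 0.293, -0.003], [0.293, 0.956, 0.001], [0.003, -0.0, -1.0]]
force: [-0.8, 0.7, -0.4]
opening: 0.661
finger_force: 0.0
t: 4.15
ee_pos: [0.5443, -0.0182, 0.0253]
orientation: [[-0.956, 0.293, 0.002], [0.293, 0.956, -0.0], [-0.002, 0.0, -1.0]]
force: [-0.0, 0.9, 5.5]
opening: 0.459
finger_force: 25.0
t: 4.82
ee_pos: [0.5445, -0.0184, 0.046]
orientation: [[-0.956, 0.293, 0.002], [0.293, 0.956, -0.001], [-0.003, 0.0, -1.0]]
force: [-0.3, -0.3, -1.4]
opening: 0.461
finger_force: 25.0
```

```bash
python3 -m pendant '{"linear":[[0,0,-12],[0,0,-32],[0,0,-56],[0,0,-80],[0,0,-100],[0,0,-114],[0,0,-119],[0,0,-119]],"turn":[0,0,0,0,0,0,0,0]}'
python3 -m pendant '{"linear":[[1,-20,0],[2,-55,0],[3,-90,0],[4,-125,0],[5,-160,0],[5,-190,0],[5,-213,0],[5,-224,0]],"turn":[0,0,0,0,0,0,0,0]}'
python3 -m pendant '{"linear":[[0,0,0],[0,0,0],[0,0,0],[0,0,0],[0,0,5],[0,0,5]],"turn":[0,0,0,0,0,0]}'
python3 - <<'E'
from h import *
go(.4735,-.2312,.12)
t=cam('top');s=cam('scene')
z=lambda c,u,v,w,h,k: cv2.resize(c['color'][v:v+h,u:u+w,::-1],None,fx=k,fy=k,interpolation=cv2.INTER_CUBIC)
cv2.imwrite('pics/c5.png',np.hstack([z(t,380,230,110,120,3.5),z(s,150,120,110,120,3.5)]))
E
```

```text
t: 5.48
ee_pos: [0.5446, -0.0184, 0.1657]
orientation: [[-0.956, 0.293, 0.004], [0.293, 0.956, -0.001], [-0.004, 0.0, -1.0]]
force: [0.3, 0.5, -1.1]
opening: 0.461
finger_force: 25.0
t: 6.15
ee_pos: [0.4712, -0.233, 0.162]
orientation: [[-0.955, 0.295, -0.002], [0.295, 0.955, 0.001], [0.003, -0.0, -1.0]]
force: [0.8, 0.4, -0.9]
opening: 0.459
finger_force: 25.0
t: 6.65
ee_pos: [0.4729, -0.2295, 0.1575]
orientation: [[-0.957, 0.291, -0.001], [0.291, 0.957, 0.001], [0.001, 0.001, -1.0]]
force: [0.0, 0.1, -2.0]
opening: 0.461
finger_force: 25.0
t 6.65 tool mm [-1.1 -1.5 37.5] yang 73.08 turn None
```

View pics/c5.png

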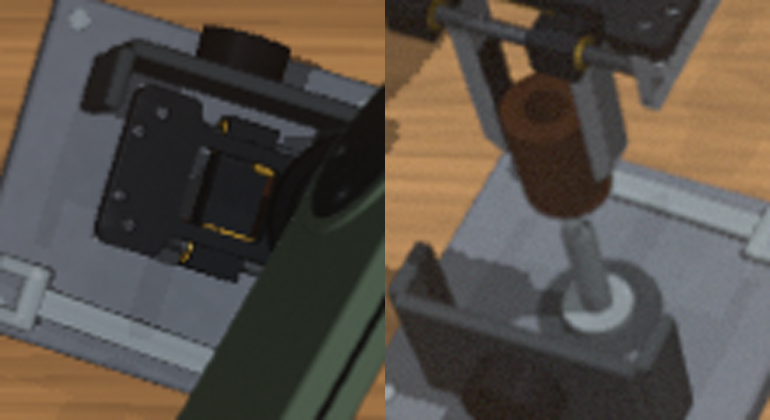

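The scene crop shows the drum hanging above the spindle. Its bore centre is at about crop (545,105) and its lower near rim at (570,217), with the tip just below at (578,226). The top view is hidden by the arm.

Run:
```python
from h import *
s=cam('scene'); q=lambda x,y:(150+(x-385)/3.5-.4,120+y/3.5-.4)
I=s['color'].astype(int)
m=((I[...,0]-I[...,2]>18)&(I[...,0]<135)&(I[...,1]/(I[...,0]+1.)<.66)).astype(np.uint8); m[:120]=0; m[190:]=0; m[:,:180]=0; m[:,218:]=0
m=cv2.morphologyEx(m,cv2.MORPH_OPEN,np.ones((2,2)))
n,l,st,_=cv2.connectedComponentsWithStats(m); k=1+st[1:,4].argmax(); print(st[k])
rows=[(v,np.where(l[v]==k)[0].min(),np.where(l[v]==k)[0].max()) for v in range(140,186,3) if (l[v]==k).any()]; print(rows)
print('bore',onz(s,*q(545,104),.1925).round(4)); print('rim near',onz(s,*q(570,217),.1325).round(4))
print('tip',onz(s,*q(579,226),.104).round(4),'tip early',onz(s,204.2,182.7,.104).round(4))
c=np.array([.473,-.2295]); a=np.linspace(0,6.28,60)
for z in(.1325,.1925):
    P=proj(s,np.c_[c[0]+.022*np.cos(a),c[1]+.022*np.sin(a),0*a+z]); print(z,P.min(0).round(1),P.max(0).round(1),proj(s,[[*c,z]]).round(1))
```

```text
[184 152  16   9  69]
[(152, np.int64(184), np.int64(185)), (155, np.int64(186), np.int64(198)), (158, np.int64(188), np.int64(198))]
bore [ 0.4725 -0.2299  0.1925]
rim near [ 0.492  -0.2259  0.1325]
tip [ 0.4764 -0.2286  0.104 ] tip early [ 0.4732 -0.2305  0.104 ]
0.1325 [189.  162.5] [214.9 182.9] [[202.  172.6]]
0.1925 [181.8 139.2] [209.2 160.2] [[195.5 149.6]]
```

```bash
python3 -m pendant '{"linear":[[-1,-0.5,4],[-1,-0.5,10],[-1,-0.5,17],[-1,-0.5,24],[-1,-0.5,30],[-1,-0.5,34],[-1,-0.5,36],[-1,-0.5,36]],"turn":[0,0,0,0,0,0,0,0]}'
python3 - <<'E'
from h import *
s=ctrl.observe();print(s['wrist_torque']); go(.4735,-.231,.057)
E
```

```text
t: 7.47
ee_pos: [0.4734, -0.2313, 0.1216]
orientation: [[-0.956, 0.293, -0.001], [0.293, 0.956, 0.001], [0.001, 0.0, -1.0]]
force: [-0.4, -0.1, -1.2]
opening: 0.462
finger_force: 25.0
[ 0.00754222 -0.05726082 -0.00030849]
t 7.47 tool mm [-0.1  0.3 64.6] yang 72.98 turn None
```

```bash
python3 -m pendant '{"linear":[[0,0,2],[0,0,5],[0,0,8],[0,0,11],[0,0,13],[0,0,14],[0,0,14]],"turn":[0,0,0,0,0,0,0]}'
python3 - <<'E'
from h import *
s=ctrl.observe();print(s['wrist_torque']); go(.4735,-.231,.057)
E
```

```text
t: 8.05
ee_pos: [0.4736, -0.2315, 0.1081]
orientation: [[-0.956, 0.293, -0.001], [0.293, 0.956, 0.0], [0.001, 0.0, -1.0]]
force: [0.5, -0.0, -1.7]
opening: 0.457
finger_force: 25.0
[-0.01008048  0.00795796  0.01421952]
t 8.05 tool mm [ 0.2  0.4 51.1] yang 72.99 turn None
```

```bash
python3 -m pendant '{"linear":[[0,0,4],[0,0,10],[0,0,17],[0,0,24],[0,0,31],[0,0,37],[0,0,41],[0,0,42]],"turn":[0,0,0,0,0,0,0,0]}'
python3 -m pendant '{"linear":[[0,0,1],[0,0,3],[0,0,5],[0,0,6],[0,0,7],[0,0,8],[0,0,8]],"turn":[0,0,0,0,0,0,0]}'
```

```text
t: 8.72
ee_pos: [0.4731, -0.2311, 0.0652]
orientation: [[-0.956, 0.293, -0.002], [0.293, 0.956, 0.001], [0.002, 0.001, -1.0]]
force: [-0.2, -1.3, -1.7]
opening: 0.459
finger_force: 25.0
t: 9.3
ee_pos: [0.4738, -0.2316, 0.0583]
orientation: [[-0.956, 0.293, -0.0], [0.293, 0.956, 0.0], [0.0, 0.0, -1.0]]
force: [-0.3, 0.8, -1.4]
opening: 0.458
finger_force: 25.0
```

```bash
python3 -m pendant '{"linear":[[0,0,0.5],[0,0,1],[0,0,1.5],[0,0,2],[0,0,2],[0,0,2]],"turn":[0,0,0,0,0,0]}'
python3 -m pendant '{"linear":[[0,0,0.5],[0,0,1],[0,0,1.5],[0,0,2],[0,0,2],[0,0,2]],"turn":[0,0,0,0,0,0]}'
```

```text
t: 9.8
ee_pos: [0.4741, -0.2317, 0.058]
orientation: [[-0.956, 0.292, 0.0], [0.292, 0.956, -0.0], [-0.0, -0.0, -1.0]]
force: [-3.4, 1.8, 7.7]
opening: 0.458
finger_force: 25.0
t: 10.3
ee_pos: [0.4743, -0.2318, 0.0579]
orientation: [[-0.956, 0.292, 0.0], [0.292, 0.956, -0.0], [-0.0, -0.0, -1.0]]
force: [-5.9, 4.3, 18.8]
opening: 0.457
finger_force: 25.0
```

Firm contact came at the expected home height, so I'll relieve the press, release and rise.

```bash
python3 -m pendant '{"linear":[[0,0,-1.5],[0,0,-3],[0,0,-3]],"turn":[0,0,0]}'
python3 -m pendant '{"linear":[[0,0,0],[0,0,0],[0,0,0],[0,0,0],[0,0,0],[0,0,0],[0,0,0]],"turn":[0,0,0,0,0,0,0]}' 0.6 25
python3 -m pendant '{"linear":[[0,0,-3],[0,0,-12],[0,0,-30],[0,0,-54],[0,0,-80],[0,0,-104],[0,0,-120],[0,0,-125]],"turn":[0,0,0,0,0,0,0,0]}'
python3 - <<'E'
from h import *
go(.5115,.2235,.18,14.3+90)
go(.5115,.2235,.18,14.3)
s=ctrl.observe(); print(s['joint_pos'])
E
```

```text
t: 10.55
ee_pos: [0.4744, -0.232, 0.0581]
orientation: [[-0.956, 0.293, 0.002], [0.293, 0.956, -0.001], [-0.002, -0.001, -1.0]]
force: [-0.4, 0.3, 3.6]
opening: 0.458
finger_force: 25.0
t: 11.13
ee_pos: [0.4738, -0.2316, 0.0573]
orientation: [[-0.956, 0.293, -0.0], [0.293, 0.956, 0.0], [0.0, 0.0, -1.0]]
force: [-0.1, 0.1, -0.2]
opening: 0.598
finger_force: 0.0
t: 11.8
ee_pos: [0.4759, -0.233, 0.187]
orientation: [[-0.956, 0.293, 0.006], [0.292, 0.956, -0.004], [-0.007, -0.002, -1.0]]
force: [0.4, -0.0, 0.7]
opening: 0.601
finger_force: 0.0
t 11.8 tool mm [ 99.6 447.    5.2] yang 72.99 turn -31.31
t 11.8 tool mm [ 99.6 447.    5.2] yang 72.99 turn 58.69
[-6.18708987e-01  1.21695610e-01  1.67899009e+00 -2.41335064e-05
  1.33322082e+00 -1.89265023e+00]
```

```bash
python3 -m pendant '{"linear":[[3,14,0],[8,38,0],[14,66,0],[21,96,0],[28,126,0],[35,156,0],[42,186,0],[48,216,0]],"turn":[4,10,17,24,31,38,45,52]}' 0.42 25
python3 - <<'E'
from h import *
go(.5115,.2235,.15,-75.7+180)
c=cam('top');save(c,'top1.png');d=cam('scene');save(d,'scene1.png')
E
```

```text
t: 12.47
ee_pos: [0.4904, -0.0099, 0.182]
orientation: [[-0.354, 0.935, -0.001], [0.935, 0.354, 0.0], [0.001, -0.001, -1.0]]
force: [0.8, -0.7, 0.3]
opening: 0.417
finger_force: 0.0
t 12.47 tool mm [210.8 102.4  32. ] yang 20.74 turn -83.56
```

```bash
python3 -m pendant '{"linear":[[24,12,0],[52,25,0],[80,39,0],[108,53,0],[136,66,0],[164,79,0],[188,91,0],[205,100,0]],"turn":[7,14,21,28,35,42,49,56]}'
python3 -m pendant '{"linear":[[0,0,0],[0,0,0],[0,0,0],[0,0,0],[0,0,0],[0,0,0],[0,0,0],[0,0,0]],"turn":[7,14,21,28,35,40,40,40]}'
python3 - <<'E'
from h import *
go(.5115,.2235,.066,-75.7)
i=cv2.imread('pics/scene1.png'); cv2.imwrite('pics/c6.png',cv2.resize(i[140:240,140:270],None,fx=5,fy=5,interpolation=cv2.INTER_CUBIC))
E
```

```text
t: 13.23
ee_pos: [0.5105, 0.2171, 0.182]
orientation: [[0.575, 0.818, -0.001], [0.818, -0.575, -0.0], [-0.0, -0.0, -1.0]]
force: [-0.3, 0.3, -0.2]
opening: 0.417
finger_force: 0.0
t: 13.9
ee_pos: [0.5106, 0.2149, 0.182]
orientation: [[0.965, 0.263, -0.001], [0.263, -0.965, -0.001], [-0.001, 0.0, -1.0]]
force: [-0.2, 0.1, 0.2]
opening: 0.419
finger_force: 0.0
t 13.9 tool mm [  3.2  -8.1 116. ] yang -74.76 turn 0.94
```

View pics/c6.png

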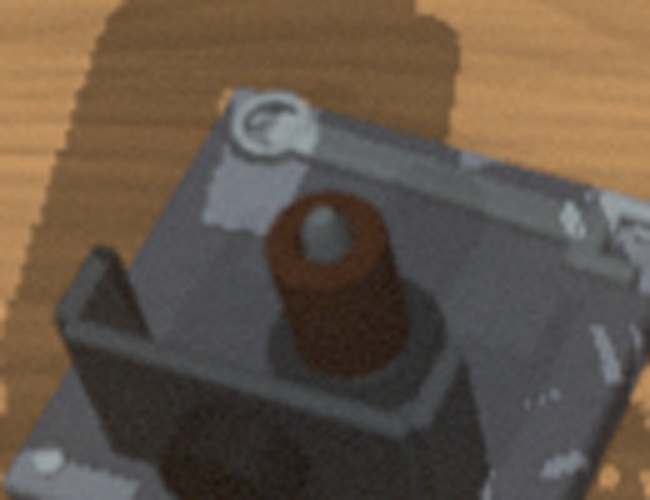

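The drum is home on the flange, with the spindle tip showing about 12 mm through its bore. Next, down onto the knob.

```bash
python3 -m pendant '{"linear":[[2,-4,0],[3,-8,8],[3,-8,26],[3,-8,48],[3,-8,72],[3,-8,94],[3,-8,110],[3,-8,115]],"turn":[1,1,1,1,1,1,1,1]}'
python3 -m pendant '{"linear":[[0,0,0],[0,0,0],[0,0,0]],"turn":[0,0,0]}'
python3 -m pendant '{"linear":[[0,0,0],[0,0,0],[0,0,0],[0,0,0],[0,0,0],[0,0,0],[0,0,0],[0,0,0]],"turn":[0,0,0,0,0,0,0,0]}' 0.05 20
```

```text
t: 14.57
ee_pos: [0.5085, 0.2238, 0.0636]
orientation: [[0.97, 0.245, -0.007], [0.245, -0.97, -0.002], [-0.007, 0.0, -1.0]]
force: [-1.3, 0.1, -0.2]
opening: 0.425
finger_force: 0.0
t: 14.82
ee_pos: [0.5127, 0.2247, 0.0688]
orientation: [[0.97, 0.244, 0.003], [0.244, -0.97, 0.001], [0.003, -0.0, -1.0]]
force: [-0.3, 1.1, -0.1]
opening: 0.418
finger_force: 0.0
t: 15.48
ee_pos: [0.5122, 0.2232, 0.0681]
orientation: [[0.97, 0.244, 0.001], [0.244, -0.97, -0.002], [0.001, 0.002, -1.0]]
force: [-0.0, -4.9, 4.1]
opening: 0.15
finger_force: 20.0
```

```bash
python3 -m pendant '{"linear":[[0,1.2,0],[0,1.2,0],[0,1.2,0],[0,1.2,0],[0,1.2,0],[0,1.2,0],[0,1.2,0],[0,1.2,0]],"turn":[0,0,-4,-9,-14,-19,-24,-29]}' 0.05 45
python3 -m pendant '{"linear":[[0,0,0],[0,0,0],[0,0,0],[0,0,0],[0,0,0],[0,0,0],[0,0,0],[0,0,0]],"turn":[-6,-12,-18,-24,-30,-36,-42,-47]}'
python3 -c "
from bench import ctrl;s=ctrl.observe();print(s['wrist_torque'],s['joint_pos'])"
```

```text
t: 16.15
ee_pos: [0.5122, 0.2232, 0.0681]
orientation: [[0.727, 0.686, 0.001], [0.686, -0.727, 0.0], [0.001, 0.0, -1.0]]
force: [0.3, -4.1, 6.6]
opening: 0.144
finger_force: 45.0
t: 16.82
ee_pos: [0.5121, 0.2232, 0.0681]
orientation: [[-0.007, 1.0, 0.001], [1.0, 0.007, 0.0], [0.0, 0.001, -1.0]]
force: [-0.4, -2.7, 5.3]
opening: 0.147
finger_force: 45.0
[-0.55595633  0.19668755  0.0354586 ] [2.56134669e-01 3.22961978e-01 1.70325955e+00 1.93578765e-05
 1.11462967e+00 2.49525397e-01]
```

```bash
python3 -m pendant '{"linear":[[0,0,0],[0,0,0],[0,0,0],[0,0,0]],"turn":[-1,-1,-1,-1]}'
python3 -m pendant '{"linear":[[0,0,0],[0,0,0],[0,0,0],[0,0,0],[0,0,0],[0,0,0]],"turn":[-1,-1,-1,-1,-1,-1]}' 0.42 20
python3 -m pendant '{"linear":[[0,0,-4],[0,0,-16],[0,0,-36],[0,0,-60],[0,0,-85],[0,0,-105],[0,0,-116],[0,0,-118]],"turn":[0,0,0,0,0,0,0,0]}'
python3 -m pendant '{"linear":[[-20,0,0],[-50,0,0],[-85,0,0],[-120,0,0],[-155,0,0],[-190,0,0],[-210,0,0],[-210,0,0]],"turn":[0,0,0,0,0,0,0,0]}'
python3 - <<'E'
from h import *
c=cam('top');save(c,'top2.png');d=cam('scene');save(d,'scene2.png')
i=c['color'][:,:,::-1]; j=d['color'][:,:,::-1]
z=lambda i,u,v,w,h,k: cv2.resize(i[v:v+h,u:u+w],None,fx=k,fy=k,interpolation=cv2.INTER_CUBIC)
cv2.imwrite('pics/c7.png',np.hstack([z(i,150,210,100,110,4),z(j,405,180,90,110,4)]))
E
```

```text
t: 17.15
ee_pos: [0.5121, 0.2232, 0.0681]
orientation: [[-0.019, 1.0, 0.001], [1.0, 0.019, 0.0], [0.0, 0.001, -1.0]]
force: [0.5, -2.3, 4.8]
opening: 0.149
finger_force: 45.0
t: 17.65
ee_pos: [0.5115, 0.2232, 0.0672]
orientation: [[-0.037, 0.999, -0.0], [0.999, 0.037, 0.0], [0.0, -0.0, -1.0]]
force: [0.4, -0.3, -0.4]
opening: 0.423
finger_force: 0.0
t: 18.32
ee_pos: [0.5139, 0.2237, 0.1894]
orientation: [[-0.037, 0.999, 0.007], [0.999, 0.037, 0.002], [0.002, 0.007, -1.0]]
force: [0.1, -0.1, -0.1]
opening: 0.42
finger_force: 0.0
t: 18.98
ee_pos: [0.5187, 0.0096, 0.1843]
orientation: [[-0.032, 0.999, -0.002], [1.0, 0.032, -0.001], [-0.001, -0.002, -1.0]]
force: [1.0, -0.3, 0.4]
opening: 0.422
finger_force: 0.0
```

View pics/c7.png

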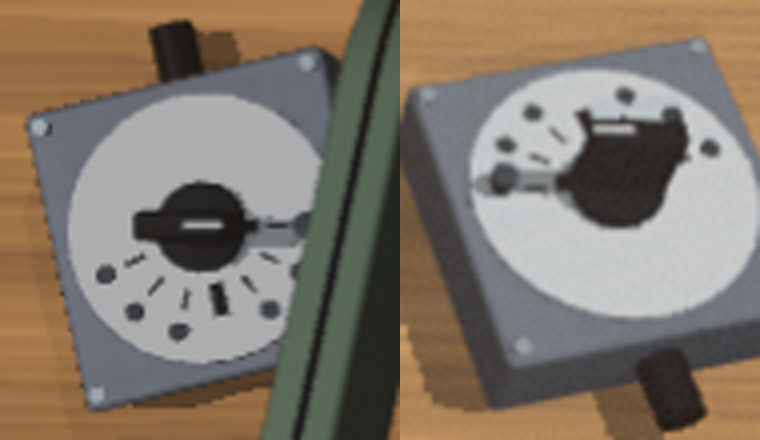

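The crops show the pointer nose and white line aimed straight at the peg's mark, with the peg at crop (305,224). The arm is clear of everything, so I'm handing in.

```bash
python3 -c "
from bench import ctrl;print(ctrl.job_done())"
```

```text
the job is handed in; nothing more can be done
None
```

The slim drum sits fully home on the sander's flange, the selector was then turned to the peg's mark (-1.35 rad), and the job was handed in at about 19 s; no verdict came back.

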